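# Clear the offcut and hold the cut-off machine's guard open

### The job

Someone left a square-tube offcut lying on the closed guard of the bench cut-off machine: lay it, without dropping it, flat in the red tray and let go of it before you open the guard. Then lift the yellow guard by its black handle to 50 degrees (within 5 degrees; the red mark on the quadrant) and keep holding it there, still, so that the disc can be inspected: it falls shut if let go, so finish while holding it. Leave all the other things on the bench and in the blue tray where they are.

Things in the scene. Friction and masses are not known exactly. Their poses are not given: they have to be found in the camera images.
- cutter: bench cut-off machine, fixed: blue open-topped housing 200 (x) x 250 (y) x 100 mm high, grey motor behind it (+x), orange disc inside. Origin: centre of its underside on the bench; its x axis points from the handle side to the hinge side. White-marked quadrant at its +y side, up to 200 mm above the bench, whose longer red mark shows 50 degrees.
- guard (a joint): opening angle of the yellow-framed clear guard on the machine, rad: 0 closed (level), 0.873 = 50 degrees, stop at 1.6. Spring and weight pull it shut from any angle; holding it takes 3 (closed) to 7 N (at 50 degrees) up at the handle. The guard is a flat plate 200 x 250 x 8 mm, its top 108 mm above the bench when closed, about 0.45 kg, hinged along the machine's y axis at its far (+x) edge.
- guard_handle (a point): middle of the guard's handle: black round bar, 14 mm thick, 120 mm long, parallel to the hinge, carried at its two ends by thin rods 50 mm clear of the guard's front edge (only the bench, or small things under 55 mm high, below it). 104 mm above the bench when closed, 250 mm from the hinge. It can be pinched from above and turns between the fingers as the guard swings up.
- guard_hinge (a point): middle of the guard's hinge line, 104 mm above the bench, 100 mm along +x from the machine's origin; its y axis is the hinge line.
- offcut_center (a point): centre of the offcut: rust-brown steel square tube 30 x 30 mm, 140 mm long along its y axis, about 0.35 kg, at the start lying loose and flat on top of the closed guard, roughly parallel to the handle.
- red_tray: red offcut tray, fixed, empty: 220 (x) x 160 (y) mm, 30 mm high, walls and floor 4 mm. Origin: centre of its underside. It may stand left or right of the machine.
- blue_tray: blue parts tray on the other side, same size, fixed, holds finished parts; leave alone.
- bearing_block: bearing block, grey 50 x 40 mm flange with a steel boss, lies in the blue tray; leave it where it is.
- sleeve: brass sleeve, 38 mm across, 35 high, lies in the blue tray; leave it where it is.
- spray_can: green can, 60 mm across, 170 high, stands on the bench; leave it where it is.
- tape_roll: orange tape roll, 100 mm across, 25 high, lies on the bench; leave it where it is.
- hammer: hammer, lies on the bench; leave it where it is.
- wrench: wrench, lies on the bench; leave it where it is.
- bracket: steel angle bracket, 60 x 50 x 50 mm, lies on the bench; leave it where it is.
There are look-alikes about, which are no part of the job. There is more than one size of the part that bears offcut_center; the job needs the largest.

How it is judged:
By the outcome, as a careful person would: the job done as asked, in the order asked, and still so for the second after the job is handed in, while the arm keeps its last pose, push and grip.
It also fails if it takes over 58 s, if anything falls off the work surface, if the arm or the gripper's body presses on something with over 40 N, if the wrist force passes 120 N, or if a joint passes its speed limit or range.

### The arm

A 7-joint arm with a two-finger parallel gripper is mounted at the origin on the work surface. World frame = base frame: x ahead of the robot, y to its left, z up, the work surface at z = 0. Lengths are in m, angles in rad, forces in N, time in s.
With the tool pointing down it reaches from about 0.4 to 0.85 m from the base axis. Payload 10.4 kg.
Tool frame: the origin (TCP) lies midway between the tips of the shut fingers; the grasp point (between the pads) lies 19 mm behind it; z points along the fingers, x is the direction in which the jaws open and shut, and the axes are right-handed (so a half turn about z gives the same grasp; the last joint's range is limited). The gripper opens to 87 mm and grips with 3 to 60 N. Pads are 19 mm wide; open, the fingers measure 117 mm over their backs; the gripper's body (75 mm by 190 mm) begins 51 mm behind the grasp point.
Start: joints at [-1.314, 0.332, -0.065, 1.46, 0.022, 1.35, -0.088], TCP at [0.173, 0.601, 0.202] pointing down, gripper open.
Joint ranges: [-2.6, 2.6], [-0.5, 2.12], [-1.47, 1.34], [0.16, 2.42], [-1.27, 4.41], [0.06, 2.06], [-2.6, 2.6]. Speed limits (rad/s): [2.22, 2.22, 2.79, 2.79, 3.14, 3.14, 3.14].

### API

Orientations are given as a unit quaternion [x, y, z, w].
In Python, from bench import r gives the robot as it stands. The module is installed in compiled form; this text tells all that it offers.
- The arm moves only by the tool play_rows, never from a script. Its argument "commands" is a list of rows, each a list of 7 numbers: the shift along the world's x, y, z in cm, then the turn, a rotation vector about the world's x, y, z in rad, then the finger opening in cm, from 0 to 8.7. A call has 1 to 20 rows; each row shifts and turns the commanded pose from where the row before left it; what a row does not reach is not made up. A row lasts 1/8 s, in which the tool goes at most 62.5 mm and 10.7 degrees, less where a joint would pass 70% of its speed; a pose out of reach is approached as far as the arm can. A call is refused whole if a number of a shift passes 6.25 or a number of a turn 0.188, either way. A call with a gripper value outside its range is refused whole. The fingers move at their own pace and stop on an object; "grip_force" is the grip in N (left out, the last holds). Time passes only in rows, so rows that do not move let the fingers close. It gives the time, the measured TCP pose, the force and the opening at its end, in the units of the state.
- r.read_state(): the state, without advancing time (a new reading comes with each control period).
- r.camera(name): name is "scene" or "side" or "wrist"; returns a dict with "img" (420x560x3 uint8, red, green, blue), "K" (3x3 intrinsics, pixels), "camera_from_world" (4x4, takes a point from world to camera coordinates). Camera axes: x right, y down, z forward; pixel columns grow to the right and rows downward; lengths in m; the calibration is good to about 2 mm. A picture is of the moment at which its call begins. There is no depth.
- r.close_job(): hands the job in, once; it reports no verdict.
The state is a dict: "time": time; "joint_positions": joint angles; "joint_vel": joint speeds; "joint_torque": joint torques, N m; "ee_pos": TCP position; "eef_rot": TCP orientation; "ft_force": force on the tool from outside, world axes, zero at the start; "torque": the same for the moment, N m; "width": finger opening in m.
Only numpy, scipy, OpenCV 4.12 (cv2) and the standard library are available. Lean on these libraries where they do the work, as an engineer would, in place of code of your own. Each camera call takes 0.05 s, during which the arm holds its last target. There are 200 camera calls.

## Working session

There is one attempt and no reset: what is moved stays moved. The work goes in short steps, Python scripts to look and compute and a tool call to move; the robot and the scene stay as the last step left them, time stands still between calls to the robot, and variables do not carry over. Pictures are saved under pics/ and viewed, about 8 in all and at most 12, crops included, and the job is handed in when it is done.

Besides the shell and the picture viewer there is one more tool, called after ">>>" as name(argument=value, ...) on one line, values as JSON. play_rows: Moves the arm, as the interface text tells. Its arguments: {"type":"object","properties":{"commands":{"type":"array","items":{"type":"array","items":{"type":"number"}}},"grip_force":{"type":"number"}},"required":["commands"]}

```bash
mkdir -p pics; cat > h.py <<'E'
import numpy as np, cv2
from bench import r
def snap(n,f):
    c=r.camera(n); cv2.imwrite(f'pics/{f}.png',cv2.cvtColor(c['img'],cv2.COLOR_RGB2BGR)); np.savez(f'pics/{f}.npz',**c); return c
def ray(c,u,v,z):
    T=np.array(c['camera_from_world']);R=T[:3,:3];o=-R.T@T[:3,3]
    d=R.T@np.linalg.solve(np.array(c['K']),[u,v,1.]); return o+d*(z-o[2])/d[2]
def proj(c,p):
    T=np.array(c['camera_from_world']);q=np.array(c['K'])@(T[:3,:3]@np.array(p)+T[:3,3]);return q[:2]/q[2]
E
python3 - <<'E'
from h import *
for n in ['scene','side']:
    c=snap(n,n+'0'); T=c['camera_from_world'];print(n,-T[:3,:3].T@T[:3,3])
print(r.read_state())
E
```

```text
scene [0.96994407 0.89197848 0.80068453]
side [ 0.43944673 -1.21784109  1.43670329]
{'time': 0.1, 'joint_positions': array([-1.31361414,  0.33281855, -0.0646984 ,  1.46082588,  0.02161056,
        1.34989757, -0.08848245]), 'joint_vel': array([ 2.50441092e-06, -1.33729051e-03, -4.23481982e-04, -1.43065481e-03,
       -5.74926641e-04,  5.74304867e-04, -2.24166981e-03]), 'joint_torque': array([ 1.96576540e-03, -6.24544644e+01,  2.49669340e-02, -3.90709949e+01,
       -6.13515917e-02,  3.66851350e-02,  5.36771438e-05]), 'ee_pos': array([0.17250077, 0.60035045, 0.20104236]), 'eef_rot': array([ 7.98783553e-01,  6.01618187e-01, -4.80130142e-04,  4.02909457e-04]), 'ft_force': array([ 0.0032666 ,  0.15953616, -0.06676887]), 'torque': array([ 0.02540735, -0.00022127,  0.0181684 ]), 'width': 0.0869229200993389}
```

View pics/scene0.png

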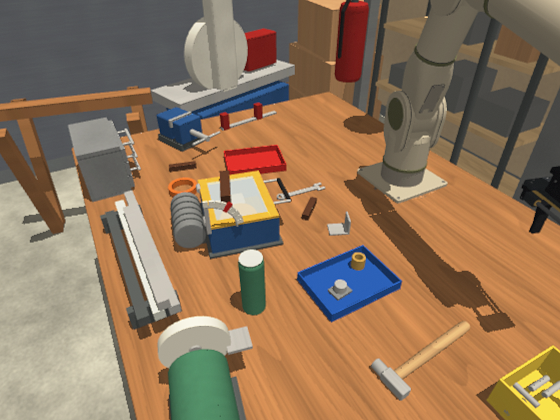

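View pics/side0.png

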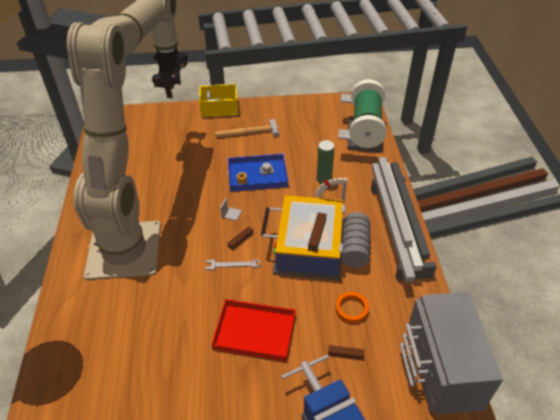

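The side view shows three rust-brown pieces: on the guard (317,232), near the wrench (240,238) and by the tape roll (347,352). By the description, the one on the guard is the offcut. The red tray is at (255,328), and the handle at about (266,221). I'll check this in a close crop.

```bash
python3 - <<'E'
from h import *
c=dict(np.load('pics/side0.npz'));im=c['img']
cv2.imwrite('pics/crop1.png',cv2.cvtColor(cv2.resize(im[170:370,205:385],None,fx=3,fy=3,interpolation=cv2.INTER_CUBIC)[:600],cv2.COLOR_RGB2BGR))
hsv=cv2.cvtColor(im,cv2.COLOR_RGB2HSV)
def blobs(lo,hi,z,name,amin=60):
    m=cv2.inRange(hsv,lo,hi);cs,_=cv2.findContours(m,cv2.RETR_EXTERNAL,cv2.CHAIN_APPROX_NONE)
    for k in cs:
        if cv2.contourArea(k)<amin: continue
        b=cv2.boxPoints(cv2.minAreaRect(k)); w=np.array([ray(c,*p,z)[:2] for p in b])
        print(name,cv2.contourArea(k),b.mean(0).round(),w.mean(0).round(3),'sides',np.linalg.norm(w[0]-w[1]).round(3),np.linalg.norm(w[1]-w[2]).round(3), w.round(3).tolist())
blobs((0,200,120),(4,255,255),.03,'red',500)
blobs((3,100,40),(10,200,130),.12,'brown')
blobs((20,150,120),(30,255,255),.108,'yellow',200)
E
```

```text
red 3422.5 [254. 328.] [ 0.422 -0.358] sides 0.164 0.235 [[0.301, -0.409], [0.324, -0.246], [0.55, -0.31], [0.512, -0.466]]
brown 239.5 [346. 352.] [ 0.664 -0.51 ] sides 0.027 0.089 [[0.617, -0.513], [0.624, -0.487], [0.711, -0.508], [0.703, -0.533]]
brown 93.5 [240. 238.] [ 0.398 -0.085] sides 0.093 0.024 [[0.359, -0.107], [0.426, -0.043], [0.437, -0.064], [0.371, -0.127]]
brown 151.5 [317. 230.] [ 0.645 -0.075] sides 0.15 0.029 [[0.607, -0.139], [0.658, 0.002], [0.684, -0.012], [0.632, -0.152]]
brown 1270.0 [482. 189.] [1.24  0.061] sides 0.503 0.062 [[1.001, 0.029], [1.489, 0.15], [1.474, 0.09], [0.997, -0.025]]
yellow 3364.5 [308. 226.] [ 0.621 -0.039] sides 0.254 0.227 [[0.497, -0.143], [0.533, 0.108], [0.755, 0.061], [0.699, -0.184]]
yellow 1061.0 [218. 100.] [0.331 0.69 ] sides 0.161 0.221 [[0.247, 0.8], [0.408, 0.801], [0.409, 0.58], [0.258, 0.58]]
```

View pics/crop1.png

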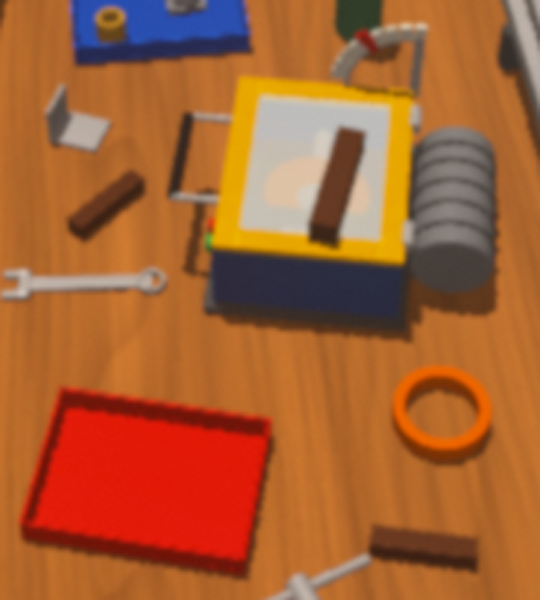

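The close crop confirms the choice: the longest brown tube, lying on the guard with its crop corners at about (340,128) and (325,238). Guard corners, handle and tray are clear.

```bash
python3 - <<'E'
from h import *
c=dict(np.load('pics/side0.npz'))
def P(l,z,n):
    w=np.array([ray(c,205+x/3,170+y/3,z) for x,y in l])[:,:2]
    print(n,w.round(3).tolist(),'mean',w.mean(0).round(3),'len',[np.linalg.norm(w[i]-w[i-1]).round(3) for i in range(len(w))],'ang',[np.degrees(np.arctan2(*(w[i]-w[i-1])[::-1])).round(1) for i in range(len(w))])
P([(238,77),(413,92),(405,264),(213,250)],.108,'guard')
P([(188,113),(173,195)],.106,'handle')
P([(340,128),(364,132),(337,235),(311,230)],.138,'offcut')
P([(62,390),(271,420),(247,562),(22,525)],.03,'tray')
d=dict(np.load('pics/scene0.npz'))
print(r.read_state()['joint_positions'])
E
```

```text
guard [[0.555, 0.101], [0.751, 0.058], [0.702, -0.186], [0.507, -0.149]] mean [ 0.629 -0.044] len [np.float64(0.255), np.float64(0.2), np.float64(0.249), np.float64(0.199)] ang [np.float64(79.0), np.float64(-12.2), np.float64(-101.3), np.float64(169.5)]
handle [[0.495, 0.051], [0.47, -0.069]] mean [ 0.482 -0.009] len [np.float64(0.122), np.float64(0.122)] ang [np.float64(78.5), np.float64(-101.5)]
offcut [[0.656, -0.017], [0.681, -0.025], [0.633, -0.165], [0.607, -0.156]] mean [ 0.644 -0.091] len [np.float64(0.148), np.float64(0.026), np.float64(0.148), np.float64(0.027)] ang [np.float64(70.8), np.float64(-18.3), np.float64(-108.9), np.float64(160.7)]
tray [[0.342, -0.255], [0.552, -0.31], [0.513, -0.464], [0.302, -0.406]] mean [ 0.427 -0.359] len [np.float64(0.156), np.float64(0.216), np.float64(0.159), np.float64(0.219)] ang [np.float64(74.9), np.float64(-14.7), np.float64(-104.1), np.float64(164.7)]
[-1.31361414  0.33281855 -0.0646984   1.46082588  0.02161056  1.34989757
 -0.08848245]
```

>>> play_rows(commands=[[0, 0, 3, 0, 0, 0, 8.7], [0, 0, 3, 0, 0, 0, 8.7], [2.77, -4.07, 0, 0, 0, -0.0955, 8.7], [2.77, -4.07, 0, 0, 0, -0.0955, 8.7], [2.77, -4.07, 0, 0, 0, -0.0955, 8.7], [2.77, -4.07, 0, 0, 0, -0.0955, 8.7], [2.77, -4.07, 0, 0, 0, -0.0955, 8.7], [2.77, -4.07, 0, 0, 0, -0.0955, 8.7], [2.77, -4.07, 0, 0, 0, -0.0955, 8.7], [2.77, -4.07, 0, 0, 0, -0.0955, 8.7], [2.77, -4.07, 0, 0, 0, -0.0955, 8.7], [2.77, -4.07, 0, 0, 0, -0.0955, 8.7], [2.77, -4.07, 0, 0, 0, -0.0955, 8.7], [2.77, -4.07, 0, 0, 0, -0.0955, 8.7], [2.77, -4.07, 0, 0, 0, -0.0955, 8.7], [2.77, -4.07, 0, 0, 0, -0.0955, 8.7], [2.77, -4.07, 0, 0, 0, -0.0955, 8.7], [2.77, -4.07, 0, 0, 0, -0.0955, 8.7], [2.77, -4.07, 0, 0, 0, -0.0955, 8.7], [0, 0, 0, 0, 0, 0, 8.7]])

```text
time: 2.6
ee_pos: [0.6436, -0.0954, 0.2603]
eef_rot: [0.986, -0.169, -0.001, 0.002]
ft_force: [0.1, 0.8, -0.7]
width: 0.0871
```

```bash
python3 - <<'E'
from h import *
c=snap('wrist','w1');s=r.read_state();print(s['ee_pos'],s['eef_rot'],s['joint_positions'].round(2),s['ft_force'])
hsv=cv2.cvtColor(c['img'],cv2.COLOR_RGB2HSV)
m=cv2.inRange(hsv,(0,90,25),(12,220,150));cs,_=cv2.findContours(m,cv2.RETR_EXTERNAL,cv2.CHAIN_APPROX_NONE)
for k in cs:
    if cv2.contourArea(k)<800: continue
    b=cv2.boxPoints(cv2.minAreaRect(k)); w=np.array([ray(c,*p,.138)[:2] for p in b])
    print(cv2.contourArea(k),b.round().tolist(),w.round(3).tolist(),w.mean(0).round(4))
q=s['eef_rot'];print('toolx',np.degrees(2*np.arctan2(q[1],q[0])))
E
```

```text
[ 0.64335623 -0.09304626  0.26066687] [ 9.85977353e-01 -1.66875303e-01 -7.77889466e-04  8.29191658e-04] [-0.4   0.42  0.68  1.32 -0.26  1.49 -0.08] [-0.54220895  0.40961093 -0.31195004]
926.0 [[173.0, 297.0], [382.0, 297.0], [382.0, 338.0], [173.0, 338.0]] [[0.495, -0.16], [0.717, -0.239], [0.704, -0.291], [0.472, -0.21]] [ 0.5969 -0.225 ]
1379.0 [[121.0, 241.0], [175.0, 232.0], [180.0, 265.0], [127.0, 274.0]] [[0.471, -0.081], [0.529, -0.091], [0.519, -0.127], [0.459, -0.117]] [ 0.4942 -0.104 ]
1456.0 [[-0.0, 199.0], [109.0, 199.0], [109.0, 244.0], [0.0, 244.0]] [[0.374, 0.002], [0.48, -0.035], [0.457, -0.08], [0.347, -0.041]] [ 0.4145 -0.0384]
3373.5 [[262.0, 252.0], [263.0, 119.0], [291.0, 119.0], [290.0, 252.0]] [[0.608, -0.142], [0.657, -0.014], [0.682, -0.023], [0.637, -0.153]] [ 0.6461 -0.083 ]
2256.0 [[39.0, 102.0], [90.0, 87.0], [128.0, 222.0], [78.0, 236.0]] [[0.462, 0.071], [0.514, 0.066], [0.488, -0.064], [0.429, -0.061]] [0.4733 0.0032]
8744.5 [[204.0, 268.0], [443.0, -12.0], [605.0, 126.0], [366.0, 406.0]] [[0.542, -0.139], [0.841, 0.036], [0.966, -0.13], [0.659, -0.382]] [ 0.7519 -0.1539]
toolx -19.212396468189247
```

View pics/w1.png

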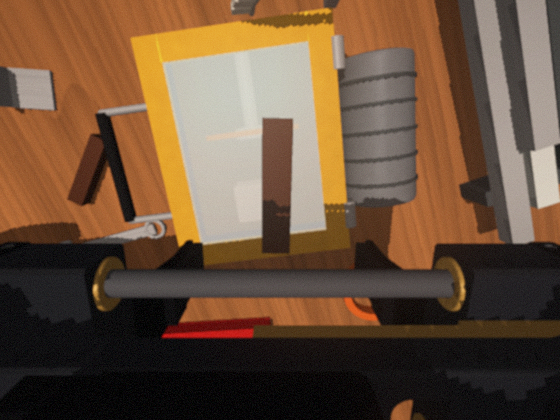

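The wrist view shows the tube at (277,186), in line with the tool, and the handle bar at (115,165). Now descend and grip.

>>> play_rows(commands=[[0.2, 0.6, -2.5, 0, 0, 0, 8.7], [0, 0, -2.5, 0, 0, 0, 8.7], [0, 0, -2.5, 0, 0, 0, 8.7], [0, 0, -2.5, 0, 0, 0, 8.7], [0, 0, -2.0, 0, 0, 0, 8.7], [0, 0, -1.5, 0, 0, 0, 8.7], [0, 0, -0.9, 0, 0, 0, 8.7], [0, 0, 0, 0, 0, 0, 8.7], [0, 0, 0, 0, 0, 0, 2], [0, 0, 0, 0, 0, 0, 2], [0, 0, 0, 0, 0, 0, 2], [0, 0, 0, 0, 0, 0, 2], [0, 0, 0, 0, 0, 0, 2], [0, 0, 0, 0, 0, 0, 2], [0, 0, 0, 0, 0, 0, 2]], grip_force=30)

```text
time: 4.53
ee_pos: [0.6455, -0.0852, 0.1178]
eef_rot: [0.986, -0.166, 0.0, 0.0]
ft_force: [-0.9, 0.3, -0.3]
width: 0.0256
```

>>> play_rows(commands=[[0, 0, 0, 0, 0, 0, 2], [0, 0, 0, 0, 0, 0, 2], [0, 0, 1, 0, 0, 0, 2], [0, 0, 2, 0, 0, 0, 2], [0, 0, 2, 0, 0, 0, 2], [0, 0, 2, 0, 0, 0, 2], [0, 0, 0, 0, 0, 0, 2], [0, 0, 0, 0, 0, 0, 2]])

```text
time: 5.52
ee_pos: [0.6453, -0.085, 0.1873]
eef_rot: [0.986, -0.165, -0.0, -0.0]
ft_force: [1.5, -1.2, -0.8]
width: 0.0201
```

```bash
python3 - <<'E'
from h import *
s=r.read_state();print(s['ee_pos'],s['ft_force'],s['torque'],s['width'])
a=snap('side','s2')['img'];b=snap('wrist','w2')['img']
o=np.hstack([cv2.resize(a[160:370,200:400],(400,420)),cv2.resize(b,(400,300))[:, :].copy() if 0 else cv2.copyMakeBorder(cv2.resize(b,(400,300)),0,120,0,0,cv2.BORDER_CONSTANT)])
cv2.imwrite('pics/c2.png',o[:,:,::-1])
E
```

```text
[ 0.64525717 -0.08503236  0.18732272] [ 1.47268751 -1.18775237 -0.76224089] [-0.04114929  0.079403   -0.00942979] 0.020087991230160647
```

View pics/c2.png

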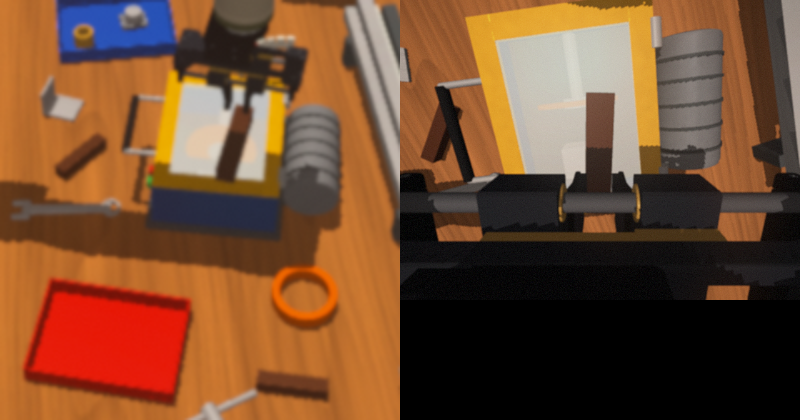

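The fingers shut without the tube: it still lies on the guard, at (235,145) in the left half of the picture. I'll check where tool and tube really are.

```bash
python3 - <<'E'
from h import *
s=r.read_state()['ee_pos']
for f in ['s2','w2']:
    c=dict(np.load(f'pics/{f}.npz'));print(f,'TCP at',proj(c,s).round(1))
    hsv=cv2.cvtColor(c['img'],cv2.COLOR_RGB2HSV)
    m=cv2.inRange(hsv,(0,80,25),(12,220,130));cs,_=cv2.findContours(m,cv2.RETR_EXTERNAL,cv2.CHAIN_APPROX_NONE)
    for k in cs:
        if cv2.contourArea(k)<90: continue
        b=cv2.boxPoints(cv2.minAreaRect(k)); w=np.array([ray(c,*p,.138)[:2] for p in b]);print(b.round().tolist(),w.round(3).tolist())
a=np.load('pics/s2.npz')['img'][180:270,270:360];b=np.load('pics/w2.npz')['img']
cv2.imwrite('pics/c3.png',np.hstack([cv2.resize(a,(400,400),interpolation=cv2.INTER_CUBIC),cv2.resize(b[100:340,180:380],(333,400))])[:,:,::-1])
E
```

```text
s2 TCP at [318.4 218.1]
[[410.0, 405.0], [421.0, 382.0], [480.0, 411.0], [469.0, 434.0]] [[0.792, -0.675], [0.836, -0.619], [0.958, -0.705], [0.913, -0.756]]
[[327.0, 355.0], [329.0, 345.0], [364.0, 350.0], [363.0, 360.0]] [[0.612, -0.526], [0.62, -0.496], [0.711, -0.518], [0.702, -0.547]]
[[395.0, 274.0], [435.0, 267.0], [439.0, 291.0], [399.0, 298.0]] [[0.848, -0.283], [0.971, -0.268], [0.96, -0.354], [0.841, -0.368]]
[[199.0, 253.0], [370.0, 241.0], [374.0, 293.0], [202.0, 305.0]] [[0.271, -0.15], [0.8, -0.151], [0.771, -0.343], [0.284, -0.339]]
[[226.0, 244.0], [249.0, 226.0], [254.0, 233.0], [232.0, 251.0]] [[0.355, -0.121], [0.427, -0.053], [0.443, -0.084], [0.371, -0.151]]
[[307.0, 247.0], [318.0, 211.0], [327.0, 214.0], [316.0, 250.0]] [[0.602, -0.159], [0.656, -0.012], [0.683, -0.026], [0.627, -0.172]]
[[370.0, 189.0], [377.0, 187.0], [403.0, 270.0], [396.0, 272.0]] [[0.846, 0.075], [0.871, 0.083], [0.873, -0.271], [0.852, -0.277]]
[[415.0, 194.0], [545.0, 167.0], [549.0, 185.0], [418.0, 212.0]] [[0.99, 0.038], [1.478, 0.126], [1.453, 0.039], [0.981, -0.043]]
[[280.0, 195.0]
[... 487 characters left out ...]
[0.435, -0.083], [0.492, -0.103], [0.476, -0.134]]
[[371.0, 245.0], [379.0, 225.0], [495.0, 269.0], [488.0, 288.0]] [[0.711, -0.127], [0.72, -0.113], [0.803, -0.182], [0.794, -0.198]]
[[75.0, 147.0], [85.0, 144.0], [91.0, 165.0], [81.0, 168.0]] [[0.521, 0.021], [0.529, 0.02], [0.526, 0.005], [0.517, 0.005]]
[[261.0, 130.0], [299.0, 130.0], [299.0, 268.0], [261.0, 268.0]] [[0.656, -0.013], [0.683, -0.022], [0.649, -0.128], [0.619, -0.118]]
[[-31.0, 145.0], [51.0, 119.0], [94.0, 257.0], [12.0, 283.0]] [[0.447, 0.048], [0.514, 0.044], [0.492, -0.064], [0.415, -0.062]]
[[465.0, 1.0], [509.0, -5.0], [544.0, 266.0], [500.0, 272.0]] [[0.813, 0.021], [0.841, 0.014], [0.841, -0.193], [0.806, -0.186]]
```

View pics/c3.png

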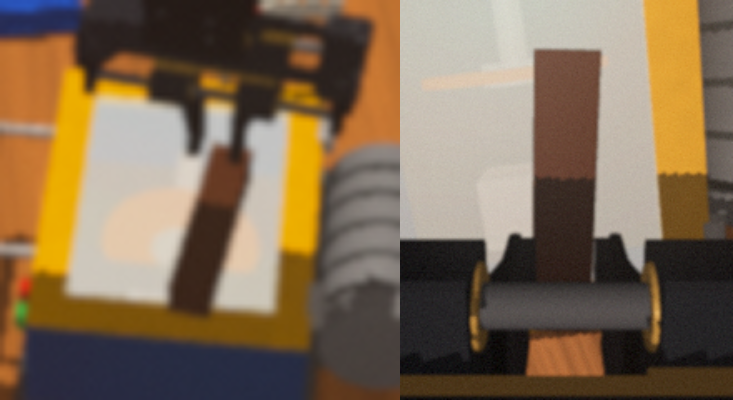

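>>> play_rows(commands=[[0, 0, 0, 0, 0, 0, 8.7], [0, 0, 0, 0, 0, 0, 8.7], [0, 0, 0, 0, 0, 0, 8.7], [0, 0, 0, 0, 0, 0, 8.7], [0, 0, 0, 0, 0, 0, 8.7], [0, -0.3, -2, 0, 0, 0, 8.7], [0, 0, -2, 0, 0, 0, 8.7], [0, 0, -2, 0, 0, 0, 8.7], [0, 0, -1, 0, 0, 0, 8.7], [0, 0, -0.5, 0, 0, 0, 8.7], [0, 0, 0, 0, 0, 0, 8.7], [0, 0, 0, 0, 0, 0, 2.5], [0, 0, 0, 0, 0, 0, 2.5], [0, 0, 0, 0, 0, 0, 2.5], [0, 0, 0, 0, 0, 0, 2.5], [0, 0, 0, 0, 0, 0, 2.5], [0, 0, 0, 0, 0, 0, 2.5]], grip_force=30)

```text
time: 7.75
ee_pos: [0.6455, -0.0881, 0.1128]
eef_rot: [0.986, -0.165, 0.0, -0.0]
ft_force: [0.2, -0.7, -0.7]
width: 0.0346
```

>>> play_rows(commands=[[0, 0, 0, 0, 0, 0, 2.5], [0, 0, 0, 0, 0, 0, 2.5]])

```text
time: 8.0
ee_pos: [0.6451, -0.0881, 0.1127]
eef_rot: [0.986, -0.166, -0.0, -0.0]
ft_force: [-3.1, 1.0, 2.4]
width: 0.0293
```

```bash
python3 - <<'E'
from h import *
s=r.read_state();print(s['ee_pos'],s['ft_force'],s['torque'],s['width'])
a=snap('scene','sc3')['img'][150:280,150:330];b=snap('wrist','w3')['img']
cv2.imwrite('pics/c4.png',np.hstack([cv2.resize(a,(415,300),interpolation=cv2.INTER_CUBIC),cv2.resize(b[100:340,130:430],(375,300))])[:,:,::-1])
E
```

```text
[ 0.64514766 -0.08807036  0.11271057] [-3.07724708  0.98579454  2.40890865] [ 0.05405385  0.78106423 -0.10401362] 0.029325872444048145
```

View pics/c4.png

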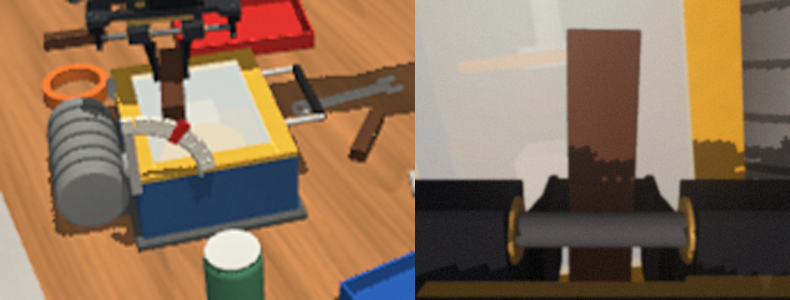

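The fingers now hold the tube: the width stopped at 29.3 mm, and the pictures show the tube between the pads. I'll grip firmer and lift a little as a test.

>>> play_rows(commands=[[0, 0, 0, 0, 0, 0, 2], [0, 0, 0, 0, 0, 0, 2], [0, 0, 0, 0, 0, 0, 2], [0, 0, 0.3, 0, 0, 0, 2], [0, 0, 0.3, 0, 0, 0, 2], [0, 0, 0, 0, 0, 0, 2]], grip_force=50)

```text
time: 8.85
ee_pos: [0.6457, -0.0883, 0.119]
eef_rot: [0.986, -0.165, 0.0, 0.0]
ft_force: [0.4, -0.7, -4.0]
width: 0.0287
```

>>> play_rows(commands=[[0, 0, 1, 0, 0, 0, 2], [0, 0, 2, 0, 0, 0, 2], [0, 0, 2.5, 0, 0, 0, 2], [0, 0, 2.5, 0, 0, 0, 2], [0, 0, 1.5, 0, 0, 0, 2], [-1, -1.2, 0, 0, 0, -0.045, 2], [-1.7, -2.1, 0, 0, 0, -0.075, 2], [-1.7, -2.1, 0, 0, 0, -0.075, 2], [-1.7, -2.1, 0, 0, 0, -0.075, 2], [-1.7, -2.1, 0, 0, 0, -0.075, 2], [-1.7, -2.1, 0, 0, 0, -0.075, 2], [-1.7, -2.1, 0, 0, 0, -0.075, 2], [-1.7, -2.1, 0, 0, 0, -0.075, 2], [-1.7, -2.1, 0, 0, 0, -0.075, 2], [-1.7, -2.1, 0, 0, 0, -0.075, 2], [-1.7, -2.1, 0, 0, 0, -0.075, 2], [-1.7, -2.1, 0, 0, 0, -0.075, 2], [-1.7, -2.1, 0, 0, 0, -0.075, 2], [-0.6, -0.8, 0, 0, 0, -0.035, 2], [0, 0, 0, 0, 0, 0, 2]])

```text
time: 11.35
ee_pos: [0.4253, -0.3606, 0.2138]
eef_rot: [0.792, -0.611, 0.0, 0.0]
ft_force: [0.8, 0.9, -3.7]
width: 0.0288
```

```bash
python3 - <<'E'
from h import *
s=r.read_state();print(s['ee_pos'],s['ft_force'],s['torque'],s['width'],s['joint_positions'].round(2))
q=s['eef_rot'];print('toolx',np.degrees(2*np.arctan2(q[1],q[0])))
a=snap('scene','sc5')['img'][100:300,150:330];b=snap('side','s5')['img'][200:380,190:360]
cv2.imwrite('pics/c5.png',np.hstack([cv2.resize(a,(378,420),interpolation=cv2.INTER_CUBIC),cv2.resize(b,(397,420))])[:,:,::-1])
E
```

```text
[ 0.42527493 -0.36058424  0.21375784] [ 0.80298298  0.90794084 -3.69819638] [-0.07702814  0.13945769  0.01260727] 0.028829649880106268 [-0.22  0.25  0.99  1.67 -0.21  1.34 -0.5 ]
toolx -75.27094824329942
```

View pics/c5.png

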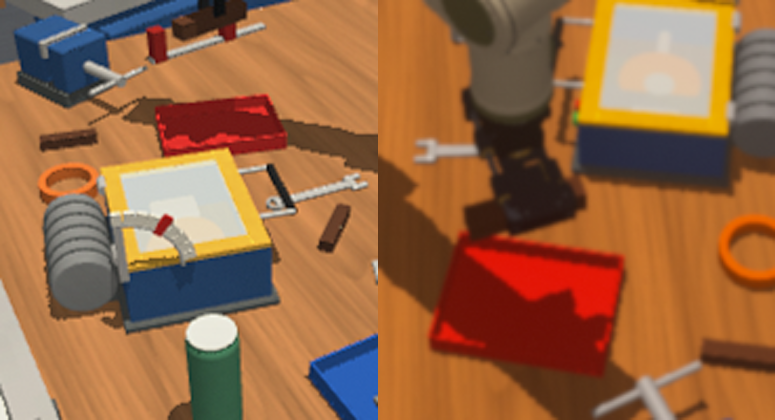

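The tube is held level over the tray (torque is small). Lowering it.

>>> play_rows(commands=[[0, 0, -1.5, 0, 0, 0, 2], [0, 0, -3, 0, 0, 0, 2], [0, 0, -3, 0, 0, 0, 2], [0, 0, -3, 0, 0, 0, 2], [0, 0, -3, 0, 0, 0, 2], [0, 0, -2.5, 0, 0, 0, 2], [0, 0, -1.5, 0, 0, 0, 2], [0, 0, -1, 0, 0, 0, 2], [0, 0, -0.8, 0, 0, 0, 2], [0, 0, -0.5, 0, 0, 0, 2], [0, 0, -0.3, 0, 0, 0, 2], [0, 0, 0, 0, 0, 0, 2]])

```text
time: 12.95
ee_pos: [0.4255, -0.3602, 0.0129]
eef_rot: [0.792, -0.61, 0.0, 0.0]
ft_force: [0.7, 0.4, -3.1]
width: 0.0288
```

>>> play_rows(commands=[[0, 0, -0.2, 0, 0, 0, 2], [0, 0, 0, 0, 0, 0, 2]])

```text
time: 13.2
ee_pos: [0.4255, -0.3601, 0.0108]
eef_rot: [0.792, -0.61, 0.0, -0.0]
ft_force: [0.4, -0.9, -3.3]
width: 0.0291
```

>>> play_rows(commands=[[0, 0, -0.1, 0, 0, 0, 2], [0, 0, -0.1, 0, 0, 0, 2], [0, 0, 0, 0, 0, 0, 2]])

```text
time: 13.58
ee_pos: [0.4256, -0.3603, 0.009]
eef_rot: [0.792, -0.61, 0.0, -0.0]
ft_force: [-0.5, 0.5, 0.3]
width: 0.029
```

The offcut rests on the tray floor, as the load has gone to zero. Release it and look.

>>> play_rows(commands=[[0, 0, 0, 0, 0, 0, 4], [0, 0, 0, 0, 0, 0, 5], [0, 0, 0, 0, 0, 0, 5], [0, 0, 0, 0, 0, 0, 5], [0, 0, 1, 0, 0, 0, 5], [0, 0, 3, 0, 0, 0, 5], [0, 0, 5, 0, 0, 0, 5], [0, 0, 5, 0, 0, 0, 5], [0, 0, 5, 0, 0, 0, 5], [0, 0, 3, 0, 0, 0, 5], [0.71, 4.35, 0, 0, 0, 0.14, 5], [0.71, 4.35, 0, 0, 0, 0.14, 5], [0.71, 4.35, 0, 0, 0, 0.14, 5], [0.71, 4.35, 0, 0, 0, 0.14, 5], [0.71, 4.35, 0, 0, 0, 0.14, 5], [0.71, 4.35, 0, 0, 0, 0.14, 5], [0.71, 4.35, 0, 0, 0, 0.14, 5], [0.71, 4.35, 0, 0, 0, 0.14, 5], [0, 0, 0, 0, 0, 0, 5]])

```text
time: 15.95
ee_pos: [0.4824, -0.009, 0.2291]
eef_rot: [0.996, -0.093, 0.0, -0.0]
ft_force: [-0.1, -0.8, 1.0]
width: 0.0498
```

```bash
python3 - <<'E'
from h import *
s=r.read_state();print(s['time'],s['ee_pos'],s['ft_force'],s['width'],s['joint_positions'].round(2))
q=s['eef_rot'];print('toolx',np.degrees(2*np.arctan2(q[1],q[0])))
b=snap('side','s6')['img'][190:370,190:360];c=snap('wrist','w6')
cv2.imwrite('pics/c6.png',np.hstack([cv2.resize(b,(397,420)),cv2.copyMakeBorder(cv2.resize(c['img'],(400,300)),0,120,0,0,cv2.BORDER_CONSTANT)])[:,:,::-1])
print(proj(c,[.482,-.012,.104]),proj(c,s['ee_pos']))
m=cv2.inRange(cv2.cvtColor(c['img'],cv2.COLOR_RGB2HSV),(0,0,0),(179,255,50));m[190:]=0
k=max(cv2.findContours(m,cv2.RETR_EXTERNAL,cv2.CHAIN_APPROX_NONE)[0],key=cv2.contourArea)
bx=cv2.boxPoints(cv2.minAreaRect(k));w=np.array([ray(c,*p,.106)[:2] for p in bx]);print(bx.round(),w.round(3).tolist(),w.mean(0))
E
```

```text
15.95 [ 0.48242216 -0.00902321  0.22906467] [-0.05911699 -0.8386294   1.01445968] 0.04979652919222907 [-0.73 -0.03  0.65  1.81  0.02  1.36 -0.27]
toolx -10.656438571898942
[277.94559111 201.63106471] [277.38065463 241.81653513]
[[274. 189.]
 [274. 152.]
 [284. 152.]
 [284. 189.]] [[0.481, 0.002], [0.488, 0.039], [0.498, 0.037], [0.491, 0.0]] [0.48918045 0.01953054]
```

View pics/c6.png

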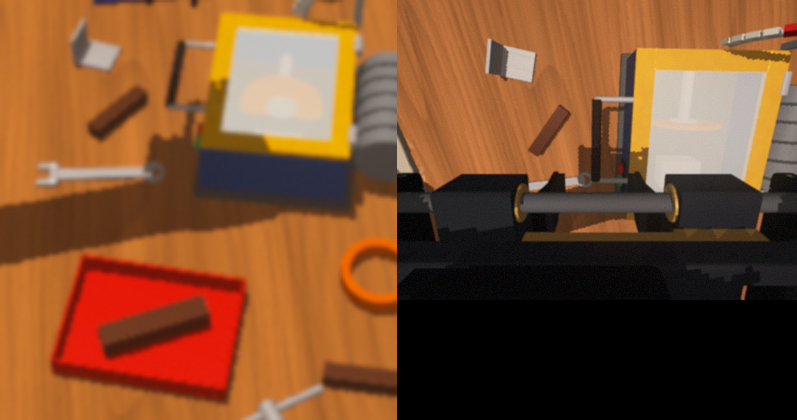

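The offcut lies flat in the red tray, released, and the handle is centred between the fingers (wrist crop at (597,140)). Tilt a little and descend on the handle.

>>> play_rows(commands=[[-0.5, -0.2, -1, 0.024, 0.123, 0, 4], [0, 0, -2, 0.024, 0.123, 0, 4], [0, 0, -2.5, 0, 0, 0, 4], [0, 0, -2.5, 0, 0, 0, 4], [0, 0, -2, 0, 0, 0, 4], [0, 0, -1.5, 0, 0, 0, 4], [0, 0, -1.5, 0, 0, 0, 4], [0, 0, -1.4, 0, 0, 0, 4], [0, 0, 0, 0, 0, 0, 4]])

```text
time: 17.18
ee_pos: [0.4767, -0.0143, 0.084]
eef_rot: [0.987, -0.095, -0.125, -0.012]
ft_force: [-0.1, 0.7, 0.3]
width: 0.0399
```

>>> play_rows(commands=[[0, 0, 0, 0, 0, 0, 0.8], [0, 0, 0, 0, 0, 0, 0.8], [0, 0, 0, 0, 0, 0, 0.8], [0, 0, 0, 0, 0, 0, 0.8], [0, 0, 0, 0, 0, 0, 0.8], [0, 0, 0, 0, 0, 0, 0.8]], grip_force=40)

```text
time: 17.92
ee_pos: [0.4769, -0.0141, 0.0848]
eef_rot: [0.988, -0.095, -0.125, -0.012]
ft_force: [-3.0, 2.2, 2.6]
width: 0.0113
```

```bash
python3 - <<'E'
from h import *
s=r.read_state();print(s)
E
```

```text
{'time': 17.925, 'joint_positions': array([-0.60494972,  0.3762495 ,  0.70403188,  1.79533209, -0.27335442,
        1.3213788 ,  0.00499133]), 'joint_vel': array([ 0.00143923,  0.00109295,  0.00052645,  0.00056348,  0.00055918,
       -0.00047604,  0.00038962]), 'joint_torque': array([ 4.09516934e-01, -4.74636734e+01,  1.00273070e+01, -3.36803699e+01,
        8.20008293e-02, -4.28772633e-03,  6.35833642e-02]), 'ee_pos': array([ 0.47693125, -0.0140586 ,  0.08477448]), 'eef_rot': array([ 0.9875182 , -0.09535758, -0.12476959, -0.01213643]), 'ft_force': array([-2.97897003,  2.17227869,  2.62831271]), 'torque': array([ 0.07940122,  0.67495645, -0.02833736]), 'width': 0.011264787586600048}
```

```bash
python3 - <<'E'
import numpy as np
u=np.array([.981,-.194,0]);z=np.array([0,0,1.])
th=.873*np.array([0,.01,.03,.06,.10,.15,.2,.25,.3,.35,.4,.45,.5,.55,.6,.65,.7,.75,.8,.85,.9,.94,.97,.99,1.])
def P(t):
    f=.25+.35*t/.873; return -.25*np.cos(t)*u+.25*np.sin(t)*z+.019*(-np.sin(f)*u-np.cos(f)*z)
p=np.array([P(t) for t in th]);d=np.diff(p,axis=0)*100;f=np.diff(th)/.873*.35
for a,b in zip(d,f): print([*a.round(2).tolist(),round(.194*b,4),round(.981*b,4),0,.8],end=', ')
E
```

```text
[-0.01, 0.0, 0.22, np.float64(0.0007), np.float64(0.0034), 0, 0.8], [-0.01, 0.0, 0.44, np.float64(0.0014), np.float64(0.0069), 0, 0.8], [0.01, -0.0, 0.66, np.float64(0.002), np.float64(0.0103), 0, 0.8], [0.03, -0.01, 0.88, np.float64(0.0027), np.float64(0.0137), 0, 0.8], [0.09, -0.02, 1.09, np.float64(0.0034), np.float64(0.0172), 0, 0.8], [0.13, -0.03, 1.09, np.float64(0.0034), np.float64(0.0172), 0, 0.8], [0.18, -0.04, 1.08, np.float64(0.0034), np.float64(0.0172), 0, 0.8], [0.22, -0.04, 1.07, np.float64(0.0034), np.float64(0.0172), 0, 0.8], [0.27, -0.05, 1.06, np.float64(0.0034), np.float64(0.0172), 0, 0.8], [0.31, -0.06, 1.05, np.float64(0.0034), np.float64(0.0172), 0, 0.8], [0.36, -0.07, 1.03, np.float64(0.0034), np.float64(0.0172), 0, 0.8], [0.4, -0.08, 1.01, np.float64(0.0034), np.float64(0.0172), 0, 0.8], [0.44, -0.09, 0.99, np.float64(0.0034), np.float64(0.0172), 0, 0.8], [0.49, -0.1, 0.97, np.float64(0.0034), np.float64(0.0172), 0, 0.8], [0.53, -0.1, 0.95, np.float64(0.0034), np.float64(0.0172), 0, 0.8], [0.57, -0.11, 0.92, np.float64(0.0034), np.float64(0.0172), 0, 0.8], [0.6, -0.12, 0.9, np.float64(0.0034), np.float64(0.0172), 0, 0.8], [0.64, -0.13, 0.87, np.float64(0.0034), np.float64(0.0172), 0, 0.8], [0.68, -0.13, 0.84, np.float64(0.0034), np.float64(0.0172), 0, 0.8], [0.71, -0.14, 0.81, np.float64(0.0034), np.float64(0.0172), 0, 0.8], [0.59, -0.12, 0.62, np.float64(0.0027), np.float64(0.0137), 0, 0.8], [0.46, -0.09, 0.45, np.float64(0.002), np.float64(0.0103), 0, 0.8], [0.31, -0.06, 0.29, np.float64(0.0014), np.float64(0.0069), 0, 0.8], [0.16, -0.03, 0.14, np.float64(0.0007), np.float64(0.0034), 0, 0.8],
```

First part of the arc (to about 15 degrees), then check.

>>> play_rows(commands=[[0, 0, 0.22, 0, 0, 0, 0.8], [0, 0, 0.44, 0.002, 0.01, 0, 0.8], [0, 0, 0.66, 0.002, 0.01, 0, 0.8], [0.03, 0, 0.88, 0.003, 0.014, 0, 0.8], [0.09, -0.02, 1.09, 0.003, 0.017, 0, 0.8], [0.13, -0.03, 1.09, 0.003, 0.017, 0, 0.8], [0.18, -0.04, 1.08, 0.003, 0.017, 0, 0.8], [0.22, -0.04, 1.07, 0.003, 0.017, 0, 0.8], [0, 0, 0, 0, 0, 0, 0.8]])

```text
time: 19.05
ee_pos: [0.4844, -0.0158, 0.1507]
eef_rot: [0.98, -0.095, -0.175, -0.016]
ft_force: [-2.0, 0.3, -2.7]
width: 0.0094
```

```bash
python3 - <<'E'
from h import *
s=r.read_state();print(s['time'],s['ee_pos'],s['ft_force'],s['width'],s['joint_positions'].round(2))
a=snap('scene','sc7')['img'][130:270,150:330];b=snap('side','s7')['img'][160:280,240:380]
cv2.imwrite('pics/c7.png',np.hstack([cv2.resize(a,(400,311),interpolation=cv2.INTER_CUBIC),cv2.resize(b,(363,311))])[:,:,::-1])
E
```

```text
19.05 [ 0.48437509 -0.01578524  0.15071542] [-2.00481207  0.32333968 -2.73670115] 0.009390083422752417 [-0.56  0.42  0.71  1.62 -0.28  1.56  0.02]
```

View pics/c7.png

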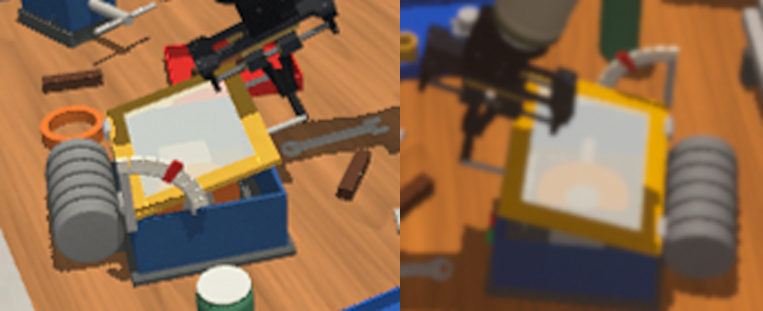

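The guard is following, at about 15 degrees. But the bar is gripped near the fingertips: the width fell to 9.4 mm, and it shows at the tip at (297,118) in the left half. I'll lower it back shut and grip deeper.

>>> play_rows(commands=[[-0.22, 0.04, -1.07, -0.003, -0.017, 0, 0.8], [-0.18, 0.04, -1.08, -0.003, -0.017, 0, 0.8], [-0.13, 0.03, -1.09, -0.003, -0.017, 0, 0.8], [-0.09, 0.02, -1.09, -0.003, -0.017, 0, 0.8], [-0.03, 0, -0.88, -0.003, -0.014, 0, 0.8], [0, 0, -0.66, -0.002, -0.01, 0, 0.8], [0, 0, -0.44, -0.002, -0.01, 0, 0.8], [0, 0, -0.22, 0, 0, 0, 0.8], [0, 0, 0, 0, 0, 0, 0.8]])

```text
time: 20.27
ee_pos: [0.4778, -0.0142, 0.0858]
eef_rot: [0.988, -0.095, -0.124, -0.012]
ft_force: [-2.7, -0.3, 11.6]
width: 0.0082
```

>>> play_rows(commands=[[0, 0, 0, 0, 0, 0, 4], [0, 0, 0, 0, 0, 0, 4], [0, 0, 0, 0, 0, 0, 4], [0, 0, 0, 0, 0, 0, 4], [-0.12, 0.03, -0.5, 0, 0, 0, 4], [-0.12, 0.03, -0.5, 0, 0, 0, 4], [0, 0, 0, 0, 0, 0, 4], [0, 0, 0, 0, 0, 0, 0.8], [0, 0, 0, 0, 0, 0, 0.8], [0, 0, 0, 0, 0, 0, 0.8], [0, 0, 0, 0, 0, 0, 0.8], [0, 0, 0, 0, 0, 0, 0.8], [0, 0, 0, 0, 0, 0, 0.8], [0, 0, 0, 0, 0, 0, 0.8]])

```text
time: 22.02
ee_pos: [0.4743, -0.0135, 0.0747]
eef_rot: [0.987, -0.095, -0.125, -0.012]
ft_force: [-5.2, 0.7, 1.8]
width: 0.0129
```

>>> play_rows(commands=[[0, 0, 0.22, 0, 0, 0, 0.8], [0, 0, 0.44, 0.002, 0.01, 0, 0.8], [0, 0, 0.66, 0.002, 0.01, 0, 0.8], [0.03, 0, 0.88, 0.003, 0.014, 0, 0.8], [0.09, -0.02, 1.09, 0.003, 0.017, 0, 0.8], [0.13, -0.03, 1.09, 0.003, 0.017, 0, 0.8], [0.18, -0.04, 1.08, 0.003, 0.017, 0, 0.8], [0.22, -0.04, 1.07, 0.003, 0.017, 0, 0.8], [0, 0, 0, 0, 0, 0, 0.8]])

```text
time: 23.15
ee_pos: [0.4808, -0.0149, 0.1407]
eef_rot: [0.98, -0.095, -0.177, -0.017]
ft_force: [-7.9, 1.4, -1.8]
width: 0.0128
```

>>> play_rows(commands=[[0.27, -0.05, 1.06, 0.003, 0.017, 0, 0.8], [0.31, -0.06, 1.05, 0.003, 0.017, 0, 0.8], [0.36, -0.07, 1.03, 0.003, 0.017, 0, 0.8], [0.4, -0.08, 1.01, 0.003, 0.017, 0, 0.8], [0.44, -0.09, 0.99, 0.003, 0.017, 0, 0.8], [0.49, -0.1, 0.97, 0.003, 0.017, 0, 0.8], [0, 0, 0, 0, 0, 0, 0.8]])

```text
time: 24.02
ee_pos: [0.5032, -0.0198, 0.2022]
eef_rot: [0.969, -0.094, -0.228, -0.02]
ft_force: [-12.1, 1.6, 1.4]
width: 0.013
```

>>> play_rows(commands=[[0.43, -0.08, 0.95, 0.003, 0.017, 0, 0.8], [0.47, -0.1, 0.92, 0.003, 0.017, 0, 0.8], [0.55, -0.11, 0.9, 0.003, 0.017, 0, 0.8], [0.59, -0.12, 0.87, 0.003, 0.017, 0, 0.8], [0.63, -0.12, 0.84, 0.003, 0.017, 0, 0.8], [0.66, -0.13, 0.81, 0.003, 0.017, 0, 0.8], [0.54, -0.1, 0.62, 0.003, 0.014, 0, 0.8], [0.43, -0.08, 0.45, 0.002, 0.01, 0, 0.8], [0.31, -0.06, 0.29, 0, 0, 0, 0.8], [0.16, -0.03, 0.14, 0, 0, 0, 0.8], [0, 0, 0, 0, 0, 0, 0.8]])

```text
time: 25.4
ee_pos: [0.5479, -0.0292, 0.2637]
eef_rot: [0.952, -0.092, -0.29, -0.026]
ft_force: [-29.4, -0.1, 24.6]
width: 0.0126
```

```bash
python3 - <<'E'
from h import *
from scipy.spatial.transform import Rotation as Ro
s=r.read_state();print(s['time'],s['ee_pos'],s['ft_force'],s['width'],s['joint_positions'].round(2))
R=Ro.from_quat(s['eef_rot']).as_matrix()
H=np.array([.727,-.063,.104])
for o in (.019,.025,.029):
    g=s['ee_pos']-o*R[:,2]-H; h=-g@[.981,-.194,0]; print(o,np.hypot(h,g[2]),np.degrees(np.arctan2(g[2],h)))
a=snap('scene','sc8')['img'][110:260,150:320];b=snap('side','s8')['img'][140:290,240:390]
cv2.imwrite('pics/c8.png',np.hstack([cv2.resize(a,(450,397),interpolation=cv2.INTER_CUBIC),cv2.resize(b,(350,350))[:397] if 0 else cv2.copyMakeBorder(cv2.resize(b,(350,350)),0,47,0,0,0)])[:,:,::-1])
E
```

```text
25.4 [ 0.5479244  -0.0292283   0.26369993] [-29.41000313  -0.09162615  24.62060353] 0.012636964642068493 [-0.01  0.63  0.08  1.04 -0.13  2.06 -0.16]
0.019 0.24546685758704695 45.633397914077484
0.025 0.24676214429602614 46.997290298151476
0.029 0.2477026580312444 47.89829679953671
```

View pics/c8.png

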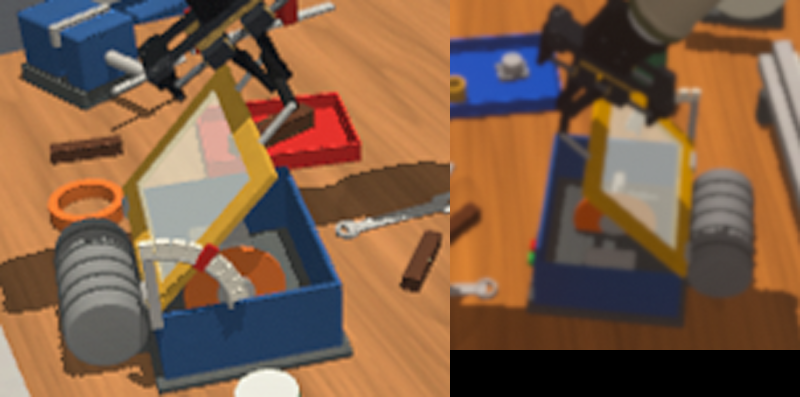

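The view shows the guard up near the red mark, held by the bar, with joint 6 at its limit and some push toward the hinge. I'll measure the angle from the guard's front corners, at crop (275,178) and (222,72).

```bash
python3 - <<'E'
from h import *
c=dict(np.load('pics/sc8.npz'))
H=np.array([.727,-.063,.104]);u=np.array([.981,-.194,0]);v=np.array([.194,.981,0]);z=np.array([0,0,1.])
print('obs',(150+275*170/450,110+178*150/397),(150+222*170/450,110+72*150/397))
for d in (42,44,46,48,50,52,54):
    t=np.radians(d);n=np.sin(t)*u+np.cos(t)*z
    print(d,*[proj(c,H+k*.125*v-.2*np.cos(t)*u+.2*np.sin(t)*z+.004*n).round(1) for k in (1,-1)])
E
```

```text
obs (253.88888888888889, 177.2544080604534) (233.86666666666667, 137.20403022670024)
42 [258.  177.1] [237.7 135.2]
44 [256.1 175.7] [236.1 134. ]
46 [254.2 174.5] [234.3 132.8]
48 [252.1 173.3] [232.5 131.6]
50 [250.  172.1] [230.7 130.5]
52 [247.8 171. ] [228.8 129.4]
54 [245.6 170. ] [226.8 128.5]
```

The guard is at about 46 degrees. Ease the tilt off the joint limit while moving up and outward, in two checked steps.

>>> play_rows(commands=[[0.05, -0.01, 0.09, -0.004, -0.02, 0, 0.8], [0.06, -0.01, 0.08, -0.004, -0.02, 0, 0.8], [0.07, -0.01, 0.08, -0.004, -0.02, 0, 0.8], [0, 0, 0, 0, 0, 0, 0.8]])

```text
time: 26.0
ee_pos: [0.5497, -0.0297, 0.2639]
eef_rot: [0.96, -0.094, -0.262, -0.022]
ft_force: [-3.5, -3.2, -4.6]
width: 0.0124
```

```bash
cat > ang.py <<'E'
from h import *
from scipy.spatial.transform import Rotation as Ro
s=r.read_state();print(s['time'],s['ee_pos'],s['ft_force'],s['torque'],s['width'],s['joint_positions'].round(3))
R=Ro.from_quat(s['eef_rot']).as_matrix();print('tilt',np.degrees(np.arccos(-R[2,2])))
H=np.array([.727,-.063,.104])
for o in (.019,.027):
    g=s['ee_pos']-o*R[:,2]-H; h=-g@[.981,-.194,0]; print(o,np.hypot(h,g[2]),np.degrees(np.arctan2(g[2],h)))
E
python3 ang.py
```

```text
26.0 [ 0.54973934 -0.02971987  0.26390409] [-3.49592104 -3.21153187 -4.61290024] [-0.77195865  0.12756537  0.3422934 ] 0.0124154068070156 [-0.023  0.589  0.081  1.079 -0.119  2.002 -0.158]
tilt 30.514715311772544
0.019 0.24538013865957733 45.91967720110862
0.027 0.24762568655171077 47.70443457342986
```

>>> play_rows(commands=[[0.18, -0.03, 0.13, -0.002, -0.012, 0, 0.8], [0.18, -0.04, 0.13, -0.002, -0.012, 0, 0.8], [0.19, -0.04, 0.13, -0.002, -0.012, 0, 0.8], [0.19, -0.04, 0.13, -0.002, -0.012, 0, 0.8], [0.19, -0.04, 0.12, -0.002, -0.012, 0, 0.8], [0, 0, 0, 0, 0, 0, 0.8], [0, 0, 0, 0, 0, 0, 0.8]])

```text
time: 26.88
ee_pos: [0.5586, -0.0315, 0.2701]
eef_rot: [0.967, -0.094, -0.234, -0.02]
ft_force: [-5.4, -2.2, -3.8]
width: 0.0128
```

```bash
python3 ang.py; python3 - <<'E'
from h import *
c=snap('scene','sc9');b=snap('side','s9')['img'][170:380,190:390]
cv2.imwrite('pics/c9.png',np.hstack([cv2.resize(c['img'][110:250,170:300],(390,420),interpolation=cv2.INTER_CUBIC),cv2.resize(b,(400,420))])[:,:,::-1])
H=np.array([.727,-.063,.104]);u=np.array([.981,-.194,0]);v=np.array([.194,.981,0]);z=np.array([0,0,1.])
print('hinge corners crop',*[(proj(c,H+k*.125*v+.004*z)-[170,110])*3 for k in(1,-1)])
for d in (44,46,48,50,52,54):
    t=np.radians(d);n=np.sin(t)*u+np.cos(t)*z
    print(d,*[((proj(c,H+k*.125*v-.2*np.cos(t)*u+.2*np.sin(t)*z+.004*n)-[170,110])*3).round() for k in (1,-1)])
E
```

```text
26.875 [ 0.55855919 -0.0314861   0.27007254] [-5.42947529 -2.19418008 -3.83415792] [-0.79087326  0.67092542  0.29136798] 0.012843428689319886 [-0.026  0.56   0.082  1.089 -0.11   1.964 -0.158]
tilt 27.167963884922575
0.019 0.2448365664700785 48.36053415829168
0.027 0.24784107194799349 50.08509832284165
hinge corners crop [114.11131894 351.27006097] [ 77.90194079 208.3825366 ]
44 [258. 197.] [198.  72.]
46 [253. 193.] [193.  68.]
48 [246. 190.] [188.  65.]
50 [240. 186.] [182.  61.]
52 [233. 183.] [176.  58.]
54 [227. 180.] [170.  55.]
```

View pics/c9.png

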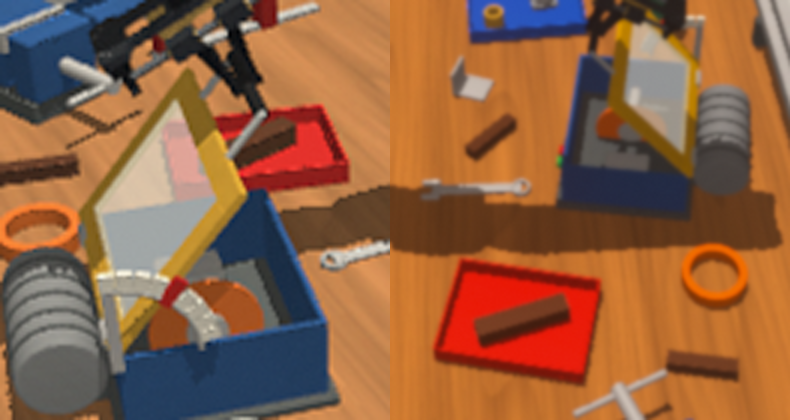

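The guard's front corners, at (245,193) and (187,70), fit about 48.5 degrees. The offcut lies in the tray and the other things look unmoved. One last nudge of about 1 degree, then settle.

>>> play_rows(commands=[[0.16, -0.03, 0.15, 0, 0, 0, 0.8], [0.16, -0.03, 0.15, 0, 0, 0, 0.8], [0, 0, 0, 0, 0, 0, 0.8], [0, 0, 0, 0, 0, 0, 0.8], [0, 0, 0, 0, 0, 0, 0.8], [0, 0, 0, 0, 0, 0, 0.8], [0, 0, 0, 0, 0, 0, 0.8], [0, 0, 0, 0, 0, 0, 0.8]])

```text
time: 27.98
ee_pos: [0.5619, -0.0322, 0.273]
eef_rot: [0.967, -0.094, -0.234, -0.02]
ft_force: [-3.7, -2.8, -3.6]
width: 0.0128
```

```bash
python3 ang.py; python3 -c "
from h import *
s=r.read_state();print(s['joint_vel'].round(4))
if s['width']>.011 and abs(s['ft_force']).max()<20: print(r.close_job())"
```

```text
27.975 [ 0.56191979 -0.03220323  0.27297352] [-3.74989328 -2.78459275 -3.60954406] [-0.83066714  0.40957849  0.31182869] 0.012832543810130017 [-0.025  0.568  0.083  1.071 -0.111  1.973 -0.158]
tilt 27.146527717236832
0.019 0.2447695177875122 49.412250947055675
0.027 0.24791151431006023 51.12349776712804
[-0.0008  0.0002 -0.0005 -0.0008 -0.001  -0.0028  0.0002]
the job is handed in; nothing more can be done
None
```

I laid the offcut flat in the red tray, let go of it, then lifted the guard by its handle and handed the job in at 28 s while still holding it. `close_job` gives no verdict, so the outcome rests on my own checks.

**Last checks**
- **Guard angle:** the arm's position puts it at 49.4 to 51.1 degrees, depending on how deep the bar sits in the fingers. The last picture, taken before a final nudge of about 1 degree, read roughly 48.5, so camera and arm agree to within 1 to 2 degrees. I took no picture after that nudge.
- **Hold:** the arm was still, with a wrist force of about 6 N. The finger opening stayed steady at 12.8 mm on the 14 mm bar.
- **Other things:** the last picture shows the offcut in the tray, and the other things in view look unmoved. I did not measure each one, and the hammer and most of the blue tray were outside that picture.

**What went wrong on the way**
- **First grip on the tube:** it was too shallow and slipped off. Pictures showed the tube had not moved beyond measuring error (about 5 mm), and a deeper grip held.
- **First grip on the handle:** it was too near the fingertips, so I lowered the guard shut from about 15 degrees and gripped deeper.
- **Joint 6:** on the way up it reached its 2.06 rad limit and the wrist force rose to about 38 N. Reducing the tool's tilt cleared it, and the joint ended at 1.97. I do not know whether it went slightly past 2.06 at that moment.

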